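# Run the trolley round the door-track corner into its parking catch

### The arm

A 6-joint arm with a two-finger parallel gripper is mounted at the origin on a cart in front of the work surface, level with it; the furniture and walls round the work are solid. World frame = base frame: x ahead of the robot, y to its left, z up, the work surface at z = 0. Lengths are in m, angles in rad, forces in N, time in s.
With the tool pointing down it reaches from about 0.375 to 0.9 m from the base axis. Payload 3.1 kg.
Tool frame: the origin (TCP) lies midway between the tips of the shut fingers; the grasp point (between the pads) lies 19 mm behind it; z points along the fingers, y is the line along which they close (so a half turn about z gives the same grasp; the last joint's range is limited). The gripper opens to 87 mm and grips with 3 to 60 N. Pads are 19 mm wide; open, the fingers measure 117 mm over their backs; the gripper's body (75 mm by 190 mm) begins 51 mm behind the grasp point.
Start: joints at [1.155, 0.527, 1.433, -0, 1.181, -0.178], TCP at [0.147, 0.607, 0.223] pointing down, gripper open.
Joint ranges: [-3.08, 3.08], [-0.75, 2.2], [0.22, 2.44], [-1.43, 4.57], [0, 2.65], [-2.85, 2.85]. Speed limits (rad/s): [2.79, 2.79, 3.14, 3.14, 3.14, 3.14].

### API

Orientations are given as a unit quaternion [x, y, z, w].
In Python, from rig import get_obs, cams, job gives the robot as it stands.
- The arm moves only by the tool servo_tool, never from a script. Its argument "moves" is text: rows parted by semicolons, each of 5 numbers parted by spaces: the shift along the tool's x, y, z in m, then the turn about the tool's z in degrees, then the finger opening in m, from 0 to 0.087. In form: dx dy dz spin claw; .... A call has 1 to 10 rows; each row is the pose to reach, as a shift and turn from the pose commanded when the call began, along the tool's axes at that moment; what a row does not reach only later rows make up. A row lasts 1/12 s, in which the tool goes at most 41.7 mm and 7.16 degrees, less where a joint would pass 70% of its speed; a pose out of reach is approached as far as the arm can. A call with a gripper value outside its range is refused whole. The fingers move at their own pace and stop on an object; "grip_force" is the grip in N (left out, the last holds). Time passes only in rows, so rows that repeat a pose let the fingers close. It gives the time, the measured TCP pose, the force, the opening and the grip force at its end, in the units of the state.
- get_obs(): the state, without advancing time (a new reading comes with each control period).
- cams.camera(name): name is "scene" or "top" or "wrist"; returns the picture (420x560x3 uint8, blue, green, red); there is no depth.
- cams.camera_model(name): a dict with "fx", "fy", "cx", "cy" (pixels), "R" (3x3) and "t" (3): a world point X has camera coordinates R X + t. Camera axes: x right, y down, z forward; pixel columns grow to the right and rows downward; lengths in m; the calibration is good to about 2 mm. A picture is of the moment at which its call begins: read the wrist's pose just before it. camera_model takes no time and is no camera call; for the wrist camera it gives the pose at the moment of the call.
- job.hand_in(): hands the job in; it is judged then, once.
The state is a dict: "time": time; "q": joint angles; "joint_velocities": joint speeds; "joint_torque": joint torques, N m; "position": TCP position; "tool_rot": TCP orientation; "ft_force": force on the tool from outside, world axes, zero at the start; "moment": the same for the moment, N m; "grip_width": finger opening in m; "grip_force": force on a finger pad.
Only numpy, scipy, OpenCV 4.12 (cv2) and the standard library are available. Lean on these libraries where they do the work, as an engineer would, in place of code of your own. Each camera call takes 0.05 s, during which the arm holds its last target. There are 200 camera calls.

### The job

The corner piece of the sliding-door track is on the bench for a check. Push the little trolley along the track and round the bend, and on against the end stop until the spring catch has snapped in behind its front roller and it stays there by itself; then let go and move clear. Do it gently, so that it never binds or bangs against the track, and leave the things lying about where they are.

Things in the scene. Friction and masses are not known exactly. Their poses are not given: they have to be found in the camera images.
- track: Fixed plywood board 265 x 307 x 12 mm with a bare steel track on it. Origin under the board below the centre of the bend, z up. The trolley slides on the board's top (z = 12 mm) between two rails 35 mm apart, 21 mm high, 3 mm thick, with lips turned in over it (it cannot be lifted out; slot between the lips 24 mm).
- entry_mouth (a point): Start of the track's centreline, on the board's top at the mouth (closed by a cross bolt), at x = -130, y = -90 mm of the track. The entry leg runs from here straight along the track's +x for 130 mm to the bend. Pushing the trolley with up to 14 N does no harm; over 20 N on the end stop, or over 50 N summed over all its contacts with the track (jammed), spoils it.
- bend_start (a point): Point of the centreline on the board's top where the bend begins, at x = 0, y = -90 mm of the track. The bend turns 90 degrees to the left with a 90 mm centreline radius about the track's origin and ends at x = 90, y = 0; from there the exit leg runs straight along the track's +y.
- exit_end (a point): Far end of the exit leg's centreline on the board's top, at x = 90, y = 170 mm of the track. A dark steel end stop is clamped in the exit leg, its face anywhere from y = 80 to 145 mm of the track (not measured: see or feel it), tops 40 mm above the table, with the catch's brass ball plunger poking in through the outer rail 27.5 mm before the face.
- trolley: Loose oiled steel trolley, 0.3 to 0.6 kg, in the track: two fixed rollers 32 mm across, 16 mm high, 28 mm apart along its x (60 mm long over all; 1.5 mm play to each rail). From its middle a dark upright pin, 12 mm thick, rises to 64 mm above its underside (43 mm above the lips). Origin under its middle, x forward along the track, z up. Starts on the entry leg; slides with 1 to 3 N.
- catch (a joint): Spring catch, in m: 0 when poking in fully (no trolley there), about 0.0065 while a roller holds it back, about 0.0025 when the trolley is home against the stop with the catch sprung in behind its front roller. Getting past it takes a push of about 4 to 9 N; then it nudges the trolley to the stop and holds it.
- bolt_c: Bystander: loose grey bolt, 66 mm long, 15 mm high, lying on the board inside the bend. Origin under its middle.
- electrical_tape: Bystander: loose small black roll of tape, 55 mm across, 19 mm high, lying on the board to the left of the entry leg. Origin under its middle.
- box_cutter: Bystander: loose orange box cutter, 139 mm long, 16 mm high, on the table well to the right of the board. Origin under its middle.
Mind the look-alikes: they are no part of the job. Leave any red look-alike of the trolley alone.

How it is judged:
On the way:
1. the trolley has come round the bend into the exit leg (y of trolley in the frame of track above 0.015 m and x of trolley in the frame of track above 0.08 m), for 0.05 s.
At the end, for the whole second after the job is handed in: The trolley rests against the end stop (within 1.5 mm) in the exit leg, with the spring catch sprung in behind its front roller (catch joint between 0.0012 and 0.0045 m) (x of end_stop in the frame of trolley below 0.0425 m and value of joint catch between 0.0012 and 0.0045 m and linear speed of trolley below 0.01 m/s); the robot touches nothing.
It fails at once if the trolley presses the end stop with more than 20 N (contact force between trolley and end_stop above 20 N).
It fails at once if the trolley is jammed: its contact forces with the track, stop and catch add up to more than 50 N (contact force between trolley and track above 50 N).
It fails at once if a bystander (bolt, roll of tape, box cutter) is moved by more than 20 mm (distance of any of bolt_c, electrical_tape, box_cutter from where it was at the start of the episode above 0.02 m).
It also fails if it takes over 61 s, if anything falls off the work surface, if the arm or the gripper's body presses on something with over 40 N, if the wrist force passes 120 N, or if a joint passes its speed limit or range.

## Working session

There is one attempt and no reset: what is moved stays moved. The work goes in short steps, Python scripts to look and compute and a tool call to move; the robot and the scene stay as the last step left them, time stands still between calls to the robot, and variables do not carry over. Pictures are saved under pics/ and viewed, at most 10 in all, crops included, and the job is handed in when it is done.

Besides the shell and the picture viewer there is one more tool, called by a JSON object that holds its "name" and its "arguments", one argument or row to a line. servo_tool: Moves the arm, as the interface text tells. Its arguments: {"type":"object","properties":{"moves":{"type":"string"},"grip_force":{"type":"number"}},"required":["moves"]}

```bash
ls; mkdir -p pics; python3 - <<'E'
from rig import get_obs,cams
import cv2
o=get_obs();print(o)
for n in("scene","top"):
    cv2.imwrite(f"pics/{n}0.png",cams.camera(n));m=cams.camera_model(n);print(n,m)
E
```

```text
pics
{'time': 0.0, 'q': array([ 1.15450012e+00,  5.28458997e-01,  1.43385322e+00,  4.41179998e-06,
        1.18139156e+00, -1.78503440e-01]), 'joint_velocities': array([ 0.00015643, -0.0005127 ,  0.00116316, -0.0018894 ,  0.00022662,
       -0.00115844]), 'joint_torque': array([-1.08113149e-03, -4.40039992e+01, -1.76593530e+01,  6.32070517e-02,
        5.82119927e-02, -1.87321948e-04]), 'position': array([0.14690644, 0.60676444, 0.22159164]), 'tool_rot': array([ 1.18617223e-01,  9.92939495e-01, -1.00862667e-03, -3.11267061e-04]), 'ft_force': array([ 0.04200488, -0.27356736,  0.70294151]), 'moment': array([-0.03864808, -0.02126508,  0.00665586]), 'grip_force': 0.0, 'grip_width': 0.08709421322129443}
scene {'fx': 468.89334739907616, 'fy': 468.89334739907616, 'cx': 280.6984682062214, 'cy': 211.17153228751988, 'R': array([[ 0.60083367, -0.79934309,  0.007037  ],
       [-0.33013643, -0.2561482 , -0.90851419],
       [ 0.72801706,  0.54354275, -0.41779474]]), 't': array([-0.33513611,  0.21335561,  0.89426126])}
top {'fx': 487.6732886269593, 'fy': 487.6732886269593, 'cx': 275.94437740341846, 'cy': 205.25104623155636, 'R': array([[-0.00691542, -0.99996115, -0.00546542],
       [-0.99575748,  0.00738766, -0.09171948],
       [ 0.09175629,  0.00480795, -0.99576989]]), 't': array([-0.00999534,  0.54594962,  1.14439894])}
```

View pics/top0.png

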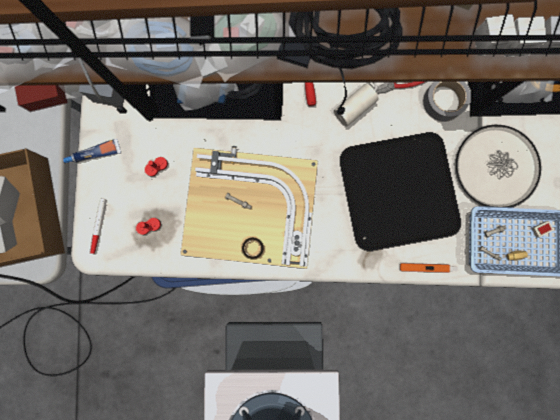

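View pics/scene0.png

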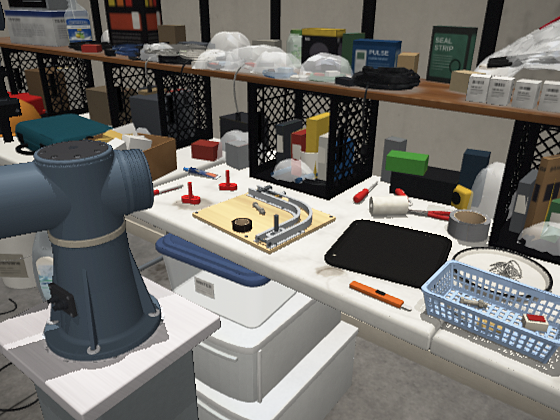

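The top view shows the board at about (181–318, 149–268). The entry leg starts at the lower right (297,262), bends left near (300,185), and the stop is near (215,160). The trolley candidates are the steel one in the track near (297,243) and red look-alikes at (156,167) and (148,227). The one in the track fits, because it is steel with a dark pin. I'll measure the board and confirm with a crop.

```bash
cat > h.py <<'E'
import numpy as np,cv2
from rig import get_obs,cams
def ray(m,uv,z):
    d=m["R"].T@np.array([(uv[0]-m["cx"])/m["fx"],(uv[1]-m["cy"])/m["fy"],1.]);c=-m["R"].T@m["t"]
    return c+d*(z-c[2])/d[2]
def proj(m,X):
    p=m["R"]@np.asarray(X)+m["t"];return np.array([m["fx"]*p[0]/p[2]+m["cx"],m["fy"]*p[1]/p[2]+m["cy"]])
E
python3 - <<'E'
from h import *
im=cv2.imread("pics/top0.png");m=cams.camera_model("top")
hsv=cv2.cvtColor(im,cv2.COLOR_BGR2HSV)
k=cv2.inRange(hsv,(12,60,110),(32,255,255));k[:140]=0;k[280:]=0;k[:,:170]=0;k[:,330:]=0
k=cv2.morphologyEx(k,cv2.MORPH_OPEN,np.ones((3,3)))
pts=cv2.findNonZero(k)[:,0]
P=np.array([ray(m,p,.012)[:2] for p in pts]).astype(np.float32)
r=cv2.minAreaRect(P);print(r);print(cv2.boxPoints(r))
c=im[140:275,170:325];cv2.imwrite("pics/crop0.png",cv2.resize(c,None,fx=4.4,fy=4.4,interpolation=cv2.INTER_CUBIC))
E
```

```text
((0.5432785153388977, 0.0507424995303154), (0.30564337968826294, 0.2635130286216736), 83.55697631835938)
[[ 0.39520526 -0.08632888]
 [ 0.65705395 -0.11589903]
 [ 0.6913518   0.18781388]
 [ 0.42950308  0.21738403]]
```

View pics/crop0.png

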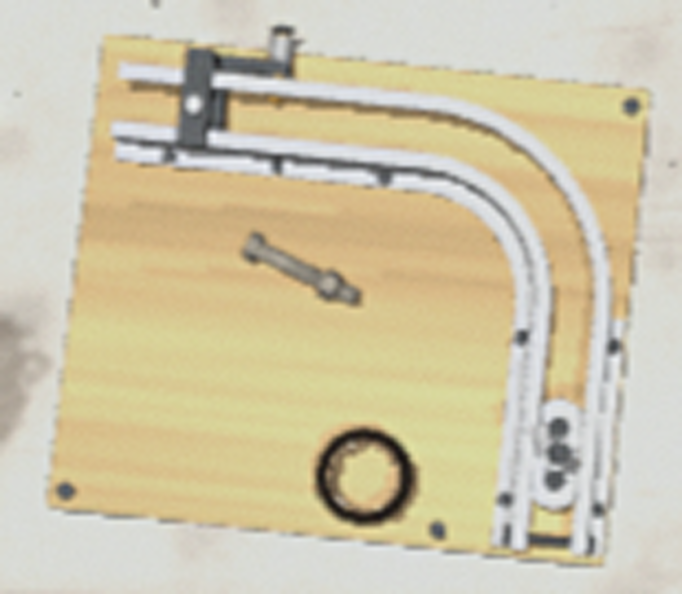

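The crop confirms it: a steel trolley with a dark pin at crop (558,453), two dark roller bolts, and the stop at crop (200,95) with the plunger at (280,50). I'll fix the track's origin from the slot centreline, and get the pin position and stop face.

```bash
python3 - <<'E'
from h import *
im=cv2.imread("pics/top0.png");m=cams.camera_model("top")
a=np.deg2rad(-6.44);X=np.array([np.cos(a),np.sin(a)]);Y=np.array([-X[1],X[0]])
c=np.array([.5433,.0507])  # board centre
f=lambda cx,cy,z:(lambda w:(round(1e3*w@X,1),round(1e3*w@Y,1)))(ray(m,(170+cx/4.4-.4,140+cy/4.4-.4),z)[:2]-c)
print("board edges ok; slot L/R at entry mouth",f(527,540,.033),f(573,545,.033))
print("stop right edge",f(213,60,.04),f(211,140,.04),"plunger",f(282,60,.03))
# whiteness profile across legs on lip plane
g=cv2.cvtColor(im,cv2.COLOR_BGR2HSV)
def prof(p0,d,n=60):
    out=[]
    for s in np.arange(-.04,.0401,.002):
        w=c+X*(p0[0]+d[0]*s)+Y*(p0[1]+d[1]*s)
        uv=proj(m,[w[0],w[1],.033]).astype(np.float32)
        out.append((int(round(s*1e3)),int(cv2.remap(g[:,:,1],np.array([[uv[0]]]),np.array([[uv[1]]]),1)[0,0])))
    return out
# guess origin offset (-2.5,-16.5)
for t in (-.02,-.1): print("entry",t,prof((-.0025+t,-.0165-.09),(0,1)))
for t in (.02,.04): print("exit",t,prof((-.0025+.09,-.0165+t),(1,0)))
hs=cv2.inRange(cv2.cvtColor(im,cv2.COLOR_BGR2GRAY),0,110)
for cc in ((558,428),(560,453),(553,480)):print("dots",f(*cc,.03),f(*cc,.076))
E
```

```text
board edges ok; slot L/R at entry mouth (np.float64(-121.9), np.float64(-109.7)) (np.float64(-121.9), np.float64(-134.5))
stop right edge (np.float64(118.2), np.float64(86.9)) (np.float64(74.4), np.float64(82.8)) plunger (np.float64(124.0), np.float64(50.7))
entry -0.02 [(-40, 2), (-38, 5), (-36, 7), (-34, 5), (-32, 5), (-30, 9), (-28, 9), (-26, 59), (-24, 91), (-22, 96), (-20, 85), (-18, 77), (-16, 76), (-14, 78), (-12, 78), (-10, 80), (-8, 84), (-6, 82), (-4, 49), (-2, 10), (0, 5), (2, 6), (4, 7), (6, 9), (8, 3), (10, 7), (12, 9), (14, 12), (16, 36), (18, 74), (20, 81), (22, 79), (24, 78), (26, 79), (28, 80), (30, 79), (32, 80), (34, 79), (36, 79), (38, 80), (40, 81)]
entry -0.1 [(-40, 8), (-38, 12), (-36, 4), (-34, 4), (-32, 3), (-30, 3), (-28, 14), (-26, 45), (-24, 86), (-22, 52), (-20, 30), (-18, 18), (-16, 11), (-14, 11), (-12, 22), (-10, 28), (-8, 31), (-6, 49), (-4, 42), (-2, 13), (0, 6), (2, 5), (4, 5), (6, 5), (8, 7), (10, 12), (12, 12), (14, 6), (16, 45), (18, 69), (20, 75), (22, 73), (24, 72), (26, 72), (28, 71), (30, 71), (32, 72), (34, 74), (36, 74), (38, 72), (40, 75)]
[... 394 characters left out ...]
, 78), (38, 75), (40, 50)]
exit 0.04 [(-40, 93), (-38, 95), (-36, 95), (-34, 95), (-32, 95), (-30, 84), (-28, 44), (-26, 4), (-24, 8), (-22, 7), (-20, 8), (-18, 6), (-16, 6), (-14, 9), (-12, 4), (-10, 9), (-8, 21), (-6, 51), (-4, 81), (-2, 86), (0, 82), (2, 79), (4, 80), (6, 84), (8, 88), (10, 93), (12, 97), (14, 93), (16, 52), (18, 7), (20, 7), (22, 8), (24, 8), (26, 39), (28, 71), (30, 82), (32, 78), (34, 77), (36, 77), (38, 75), (40, 56)]
dots (np.float64(-60.5), np.float64(-120.2)) (np.float64(-61.9), np.float64(-118.7))
dots (np.float64(-73.8), np.float64(-122.7)) (np.float64(-74.7), np.float64(-121.0))
dots (np.float64(-88.6), np.float64(-120.4)) (np.float64(-88.9), np.float64(-118.9))
```

Origin of the track is about (0.542, 0.019) at −6.4°. The pin is at track (−77, −90), which is world (0.456, −0.062). The stop face is at y ≈ 110–116. Now moving above the pin.

{"name": "servo_tool", "arguments": {
  "moves": "-0.023 -0.029 0 4.1 0.087; -0.046 -0.058 0 8.3 0.087; -0.069 -0.087 0 12.4 0.087; -0.092 -0.115 0 16.6 0.087; -0.115 -0.144 0 20.7 0.087; -0.137 -0.173 0 24.8 0.07; -0.160 -0.202 0 29 0.05; -0.183 -0.231 0 33.1 0.04; -0.206 -0.260 0 37.3 0.04; -0.229 -0.289 0 41.4 0.04"
}}

```text
time: 0.93
position: [0.3017, 0.2709, 0.2224]
tool_rot: [0.463, 0.886, -0.0, -0.0]
ft_force: [0.2, -0.0, -0.4]
grip_width: 0.0618
grip_force: 0.0
```

```bash
cat >> h.py <<'E'
from scipy.spatial.transform import Rotation as Ro
A=np.deg2rad(-6.44);TX=np.array([np.cos(A),np.sin(A)]);TY=np.array([-TX[1],TX[0]]);O=np.array([.5423,.0191])
def w(x,y):return O+x*TX+y*TY
def tr(p):d=np.asarray(p)[:2]-O;return np.array([d@TX,d@TY])
def pose():
    o=get_obs();R=Ro.from_quat(o["tool_rot"]).as_matrix();yaw=np.degrees(np.arctan2(R[1,1],R[0,1]));return o,R,yaw
def rel(x,y,z,yaw_tr): # track target, tool-y heading in the track frame (deg)
    o,R,yw=pose();d=np.append(w(x,y),z)-o["position"];return np.round(R.T@d,4),round(yw-(yaw_tr-6.44),1)
E
python3 -c "
from h import *
o,R,y=pose();print(o['time'],o['position'],y,rel(-.077,-.09,.15,0))"
```

```text
0.9333 [0.30173686 0.27090745 0.22244025] 34.80571236170624 (array([-0.361 , -0.0634,  0.0725]), np.float64(41.2))
```

{"name": "servo_tool", "arguments": {
  "moves": "-0.036 -0.006 0.005 4.1 0.04; -0.073 -0.013 0.012 8.3 0.04; -0.109 -0.019 0.02 12.4 0.04; -0.146 -0.025 0.03 16.6 0.04; -0.182 -0.032 0.04 20.7 0.04; -0.218 -0.038 0.05 24.8 0.04; -0.255 -0.045 0.06 29 0.04; -0.291 -0.051 0.066 33.1 0.04; -0.326 -0.057 0.072 37.3 0.04; -0.361 -0.063 0.072 41.4 0.04"
}}

```text
time: 1.77
position: [0.4564, -0.061, 0.1493]
tool_rot: [0.747, 0.665, -0.001, -0.001]
ft_force: [0.4, 0.5, -0.4]
grip_width: 0.0401
grip_force: 0.0
```

```bash
python3 -c "
from h import *
m=cams.camera_model('wrist');im=cams.camera('wrist');cv2.imwrite('pics/w1.png',im)
o,R,y=pose();print(o['time'],o['position'],y,rel(-.077,-.09,.048,0));print(proj(m,[*w(-.077,-.09),.076]),proj(m,[*w(-.077,-.09),.033]),-m['R'].T@m['t'])
np.save('pics/w1.npy',np.hstack([m['R'],m['t'][:,None]]))"
```

```text
1.8167 [ 0.46289568 -0.06745966  0.15034525] -6.959083921134174 (array([ 0.0053, -0.0086,  0.1023]), np.float64(-0.5))
[284.25394477 224.17728695] [284.49002348 210.02708685] [0.46464096 0.00553002 0.31114192]
```

View pics/w1.png

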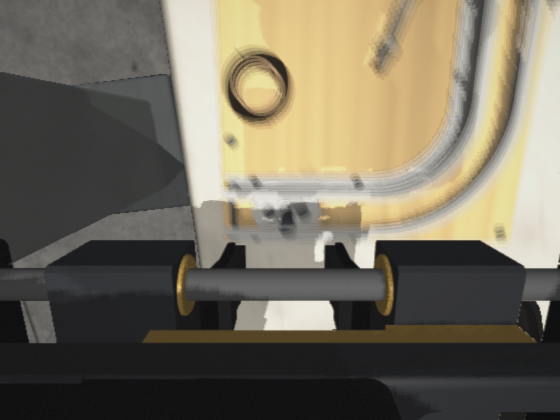

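The picture is blurred because the arm was still settling; the pin is near (288,222), close to the predicted (284,224). I'll take one more still look, with a crop.

```bash
python3 -c "
from h import *
cams.camera('wrist')
m=cams.camera_model('wrist');im=cams.camera('wrist')
o,R,y=pose();print(o['position'],rel(-.077,-.09,.048,0))
c=cv2.resize(im[150:260,200:360],None,fx=5,fy=5,interpolation=cv2.INTER_CUBIC)
for X,col in (((-.077,-.09),(0,0,255)),):
  u=(proj(m,[*w(*X),.076])-[200,150])*5; cv2.drawMarker(c,tuple(int(v) for v in u),col,0,14);print(u)
for y_ in (-.102,-.078):
  for x_ in (-.13,-.1,-.05,-.03):
    u=(proj(m,[*w(x_,y_),.033])-[200,150])*5; cv2.circle(c,tuple(int(v) for v in u),3,(255,0,0),-1)
cv2.imwrite('pics/w2.png',c)
for z in (.076,):print([tr(ray(m,(200+a/5,150+b/5),z)) for a,b in ((420,370),(430,370))])"
```

```text
[ 0.45853114 -0.06186536  0.15025645] (array([-1.000e-04, -3.000e-03,  1.023e-01]), np.float64(-0.2))
[381.11415575 346.70544121]
[array([-0.07141492, -0.09353533]), array([-0.06996792, -0.09354544])]
```

View pics/w2.png

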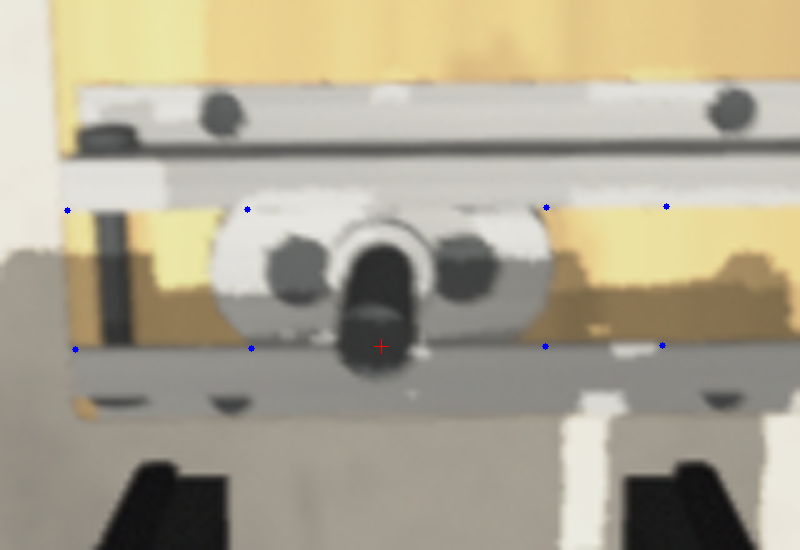

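The projected lip edges (blue) lie on the real ones, and the pin top at crop (376,340) is within 1 mm of the model. So I can go straight down over the pin and close to a loose 14 mm cage.

{"name": "servo_tool", "arguments": {
  "moves": "0 -0.003 0.02 0 0.036; 0 -0.003 0.04 0 0.036; 0 -0.003 0.06 0 0.036; 0 -0.003 0.08 0 0.036; 0 -0.003 0.095 0 0.036; 0 -0.003 0.102 0 0.036; 0 -0.003 0.102 0 0.025; 0 -0.003 0.102 0 0.018; 0 -0.003 0.102 0 0.014; 0 -0.003 0.102 0 0.014",
  "grip_force": 20
}}

```text
time: 2.75
position: [0.4545, -0.059, 0.0495]
tool_rot: [0.745, 0.667, 0.0, 0.001]
ft_force: [-0.6, -0.2, -0.4]
grip_width: 0.0183
grip_force: 0.0
```

```bash
python3 -c "
from h import *
o,R,y=pose();print(o['time'],tr(o['position']),o['position'][2],y,o['ft_force'],o['grip_width'],o['grip_force'],rel(0,-.09,.048,0))"
```

```text
2.75 [-0.07844711 -0.08743378] 0.04947430570920898 -6.400107566552473 [-0.61264279 -0.21301812 -0.42633294] 0.018277152728582016 0.0 (array([-0.0026,  0.0784,  0.0016]), np.float64(0.0))
```

{"name": "servo_tool", "arguments": {
  "moves": "0 0 0 0 0.014; 0 0.003 0 0 0.014; 0 0.007 0 0 0.014; 0 0.011 0 0 0.014; 0 0.015 0 0 0.014; 0 0.019 0 0 0.014; 0 0.023 0 0 0.014; 0 0.027 0 0 0.014; 0 0.031 0 0 0.014; 0 0.035 0 0 0.014"
}}

```text
time: 3.58
position: [0.4892, -0.063, 0.0485]
tool_rot: [0.746, 0.666, -0.0, -0.0]
ft_force: [-0.4, 0.2, 0.4]
grip_width: 0.0142
grip_force: 0.4
```

```bash
python3 -c "
from h import *
o,R,y=pose();print(o['time'],tr(o['position']),o['position'][2],y,o['ft_force'],o['grip_width'],o['grip_force'],rel(0,-.09,.048,0))"
```

```text
3.5833 [-0.04360882 -0.08749586] 0.04848906539227808 -6.4266188832705105 [-0.37832061  0.23285815  0.44318816] 0.014161631634437958 0.44406860077288 (array([-0.0025,  0.0436,  0.0005]), np.float64(0.0))
```

{"name": "servo_tool", "arguments": {
  "moves": "-0.001 0.004 0 0 0.014; -0.0025 0.008 0 0 0.014; -0.0025 0.012 0 0 0.014; -0.0025 0.016 0 0 0.014; -0.0025 0.020 0 0 0.014; -0.0025 0.024 0 0 0.014; -0.0025 0.028 0 0 0.014; -0.0025 0.032 0 0 0.014; -0.0025 0.036 0 0 0.014; -0.0025 0.040 0 0 0.014"
}}

```text
time: 4.42
position: [0.5286, -0.0699, 0.0486]
tool_rot: [0.746, 0.666, 0.0, -0.0]
ft_force: [-0.6, 0.8, -0.8]
grip_width: 0.0142
grip_force: 0.4
```

```bash
cat >> h.py <<'E'
def arc(t0,dt,n=10): # rows along the bend from the present measured pose
    o,R,yw=pose();print(o['time'],tr(o['position'])*1e3,o['position'][2],yw+6.44,o['ft_force'],o['grip_width'],o['grip_force'])
    for i in range(1,n+1):
        t=np.deg2rad(t0+dt*i);r=.0893;d=np.append(w(r*np.sin(t),-r*np.cos(t)),.048)-o['position'];print(np.round(R.T@d,4),round(yw+6.44-np.degrees(t),1))
E
python3 -c "
from h import *
arc(0,2.5)"
```

```text
4.4167 [ -3.60770672 -89.95380057] 0.048553884631929944 0.013595388416775656 [-0.62965488  0.82124757 -0.76011855] 0.01420243463300712 0.4356902590370737
[0.0007 0.0075 0.0006] -2.5
[0.001  0.0114 0.0006] -5.0
[0.0014 0.0153 0.0006] -7.5
[0.002  0.0191 0.0006] -10.0
[0.0028 0.0229 0.0006] -12.5
[0.0037 0.0267 0.0006] -15.0
[0.0048 0.0305 0.0006] -17.5
[0.006  0.0342 0.0006] -20.0
[0.0074 0.0378 0.0006] -22.5
[0.009  0.0413 0.0006] -25.0
```

{"name": "servo_tool", "arguments": {
  "moves": "0.0005 0.004 0 0 0.014; 0.0007 0.0075 0 -2.5 0.014; 0.001 0.0114 0 -5 0.014; 0.0014 0.0153 0 -7.5 0.014; 0.002 0.0191 0 -10 0.014; 0.0028 0.0229 0 -12.5 0.014; 0.0037 0.0267 0 -15 0.014; 0.0048 0.0305 0 -17.5 0.014; 0.006 0.0342 0 -20 0.014; 0.0074 0.0378 0 -22.5 0.014"
}}

```text
time: 5.25
position: [0.5668, -0.0667, 0.0485]
tool_rot: [0.6, 0.8, -0.0, -0.0]
ft_force: [-0.2, 0.2, 0.6]
grip_width: 0.0141
grip_force: 0.5
```

```bash
python3 -c "
from h import *
arc(22.5,2.5)"
```

```text
5.25 [ 33.9411037  -82.46589545] 0.048521642608327975 22.63630313418442 [-0.23449947  0.21767558  0.57579119] 0.014121250656777228 0.49266537971561775
[-0.      0.0041  0.0005] -2.4
[0.0002 0.008  0.0005] -4.9
[0.0006 0.0119 0.0005] -7.4
[0.0012 0.0157 0.0005] -9.9
[0.0019 0.0195 0.0005] -12.4
[0.0029 0.0233 0.0005] -14.9
[0.0039 0.0271 0.0005] -17.4
[0.0052 0.0308 0.0005] -19.9
[0.0066 0.0344 0.0005] -22.4
[0.0082 0.038  0.0005] -24.9
```

Forces look small, so I'll check that the trolley is really in the cage.

```bash
python3 -c "
from h import *
cams.camera('wrist');im=cams.camera('wrist');t=cams.camera('top')
a=cv2.resize(t[140:275,170:325],(480,420),interpolation=cv2.INTER_CUBIC)
cv2.imwrite('pics/w3.png',np.hstack([im[:,120:440],a]));arc(22.5,2.5,1)"
```

```text
5.4 [ 34.64480526 -82.58239365] 0.04868333974607141 22.47138561018402 [-0.04767236  0.1135182   0.38823482] 0.014030916698691616 0.0
[0.0003 0.0035 0.0007] -2.5
```

View pics/w3.png

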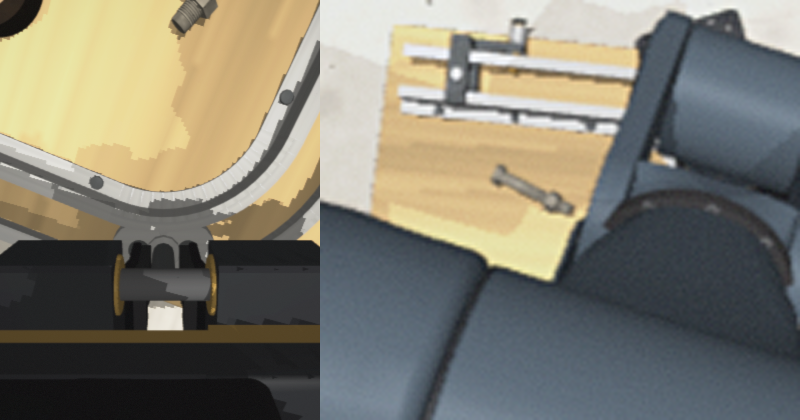

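The wrist view shows the grey trolley body at (120–205, 230) with its pin between the fingers at (163,245), so it is following. Continuing.

{"name": "servo_tool", "arguments": {
  "moves": "0 0.0041 0 -2.5 0.014; 0.0002 0.008 0 -5 0.014; 0.0006 0.0119 0 -7.5 0.014; 0.0012 0.0157 0 -10 0.014; 0.0019 0.0195 0 -12.5 0.014; 0.0029 0.0233 0 -15 0.014; 0.0039 0.0271 0 -17.5 0.014; 0.0052 0.0308 0 -20 0.014; 0.0066 0.0344 0 -22.5 0.014; 0.0082 0.038 0 -25 0.014"
}}

```text
time: 6.23
position: [0.6006, -0.0484, 0.0485]
tool_rot: [0.414, 0.91, -0.0, -0.0]
ft_force: [-0.4, -0.4, -0.2]
grip_width: 0.0139
grip_force: 0.4
```

```bash
python3 -c "
from h import *
arc(47.5,2.5)"
```

```text
6.2333 [ 65.49567489 -60.58081473] 0.04851481013557054 47.57000833199897 [-0.42000203 -0.43962434 -0.22273849] 0.013873753021327226 0.4461716447258368
[-0.      0.0043  0.0005] -2.4
[0.0002 0.0082 0.0005] -4.9
[0.0007 0.0121 0.0005] -7.4
[0.0013 0.0159 0.0005] -9.9
[0.002  0.0197 0.0005] -12.4
[0.0029 0.0235 0.0005] -14.9
[0.004  0.0273 0.0005] -17.4
[0.0053 0.031  0.0005] -19.9
[0.0067 0.0346 0.0005] -22.4
[0.0082 0.0382 0.0005] -24.9
```

{"name": "servo_tool", "arguments": {
  "moves": "0 0.0041 0 -2.5 0.014; 0.0002 0.008 0 -5 0.014; 0.0006 0.0119 0 -7.5 0.014; 0.0012 0.0157 0 -10 0.014; 0.0019 0.0195 0 -12.5 0.014; 0.0029 0.0233 0 -15 0.014; 0.0039 0.0271 0 -17.5 0.014; 0.0052 0.0308 0 -20 0.014; 0.0066 0.0344 0 -22.5 0.014; 0.0082 0.038 0 -25 0.014"
}}

```text
time: 7.07
position: [0.6239, -0.0174, 0.0485]
tool_rot: [0.207, 0.978, -0.0, -0.0]
ft_force: [-0.7, -0.1, 0.3]
grip_width: 0.0139
grip_force: 0.5
```

```bash
python3 -c "
from h import *
arc(72.5,2.5,7);print(rel(.09,.025,.048,90))"
```

```text
7.0667 [ 85.17813701 -27.07872998] 0.04850443745269863 72.57064525549585 [-0.73836209 -0.13134311  0.2909164 ] 0.013939552610191577 0.47966255340725183
[0.0002 0.0041 0.0005] -2.4
[0.0004 0.008  0.0005] -4.9
[0.0008 0.0119 0.0005] -7.4
[0.0014 0.0157 0.0005] -9.9
[0.0022 0.0195 0.0005] -12.4
[0.0031 0.0233 0.0005] -14.9
[0.0042 0.0271 0.0005] -17.4
(array([0.011 , 0.0511, 0.0005]), np.float64(-17.4))
```

{"name": "servo_tool", "arguments": {
  "moves": "0.0002 0.0041 0 -2.5 0.014; 0.0004 0.008 0 -5 0.014; 0.0008 0.0119 0 -7.5 0.014; 0.0014 0.0157 0 -10 0.014; 0.0022 0.0195 0 -12.5 0.014; 0.0031 0.0233 0 -15 0.014; 0.0042 0.0271 0 -17.4 0.014; 0.0054 0.0309 0 -17.4 0.014; 0.0066 0.0347 0 -17.4 0.014; 0.0078 0.0385 0 -17.4 0.014"
}}

```text
time: 7.9
position: [0.6326, 0.0213, 0.0486]
tool_rot: [0.058, 0.998, -0.0, 0.0]
ft_force: [-0.0, -1.6, 0.4]
grip_width: 0.0141
grip_force: 0.4
```

```bash
python3 -c "
from h import *
arc(0,0,0);print(rel(.09,.045,.048,90))"
```

```text
7.9 [89.53645116 12.28529361] 0.04855091471172164 89.83049445446298 [-0.03211152 -1.63652206  0.39724809] 0.014106112062366217 0.37470112220034935
(array([-0.0004,  0.0327,  0.0005]), np.float64(-0.2))
```

{"name": "servo_tool", "arguments": {
  "moves": "0 0.004 0 0 0.014; 0 0.008 0 0 0.014; 0 0.012 0 0 0.014; 0 0.016 0 0 0.014; 0 0.020 0 0 0.014; 0 0.023 0 0 0.014; 0 0.026 0 0 0.014; 0 0.029 0 0 0.014; 0 0.031 0 0 0.014; 0 0.032 0 0 0.014"
}}

```text
time: 8.73
position: [0.6363, 0.0533, 0.0485]
tool_rot: [0.057, 0.998, 0.0, 0.0]
ft_force: [0.2, -0.1, 0.1]
grip_width: 0.014
grip_force: 0.4
```

```bash
python3 -c "
from h import *
arc(0,0,0)
m=cams.camera_model('wrist');im=cams.camera('wrist');t=cams.camera('top')
a=cv2.resize(t[140:200,190:270],(560,420),interpolation=cv2.INTER_CUBIC)
cv2.imwrite('pics/w4.png',np.hstack([im[100:420,140:420],a[:320,:520]]))
print([proj(m,[*w(.09,y),.04]) -[140,100] for y in (.08,.11)])"
```

```text
8.7333 [89.55493171 44.51103172] 0.048542493629612646 89.92791414846332 [ 0.15032844 -0.06232609  0.0831764 ] 0.014016965816308718 0.4003292744164355
[array([211.31457106, 157.61546898]), array([267.3692445 , 157.58380464])]
```

View pics/w4.png

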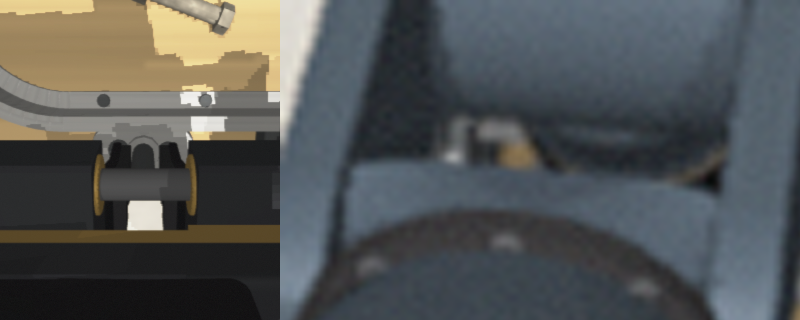

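The wrist view shows the trolley in the cage on the exit leg, with the stop edge at crop (257,133), about y ≈ 105–113. From here I'll go on in small force-checked steps.

{"name": "servo_tool", "arguments": {
  "moves": "0 0.001 0 0 0.014; 0 0.002 0 0 0.014; 0 0.003 0 0 0.014; 0 0.004 0 0 0.014; 0 0.005 0 0 0.014; 0 0.006 0 0 0.014; 0 0.007 0 0 0.014; 0 0.008 0 0 0.014; 0 0.009 0 0 0.014; 0 0.010 0 0 0.014"
}}

```text
time: 9.67
position: [0.6374, 0.0629, 0.0486]
tool_rot: [0.057, 0.998, -0.0, -0.0]
ft_force: [-0.7, -1.8, 0.6]
grip_width: 0.014
grip_force: 1.3
```

{"name": "servo_tool", "arguments": {
  "moves": "0 0.001 0 0 0.014; 0 0.002 0 0 0.014; 0 0.003 0 0 0.014; 0 0.004 0 0 0.014; 0 0.004 0 0 0.014"
}}

```text
time: 10.08
position: [0.6377, 0.0657, 0.0488]
tool_rot: [0.057, 0.998, -0.001, -0.0]
ft_force: [-1.9, -5.4, 2.6]
grip_width: 0.0141
grip_force: 3.0
```

{"name": "servo_tool", "arguments": {
  "moves": "0 0.0005 0 0 0.014; 0 0.001 0 0 0.014; 0 0.0015 0 0 0.014; 0 0.002 0 0 0.014; 0 0.002 0 0 0.014"
}}

```text
time: 10.5
position: [0.6377, 0.0673, 0.0488]
tool_rot: [0.057, 0.998, -0.001, -0.001]
ft_force: [-1.2, -4.8, 1.4]
grip_width: 0.0142
grip_force: 2.8
```

{"name": "servo_tool", "arguments": {
  "moves": "0 0.0005 0 0 0.014; 0 0.001 0 0 0.014; 0 0.0015 0 0 0.014; 0 0.002 0 0 0.014; 0 0.002 0 0 0.014"
}}

```text
time: 10.92
position: [0.6381, 0.0693, 0.0488]
tool_rot: [0.057, 0.998, -0.001, -0.0]
ft_force: [-1.7, -5.5, 2.5]
grip_width: 0.0138
grip_force: 3.3
```

{"name": "servo_tool", "arguments": {
  "moves": "0 0.0005 0 0 0.014; 0 0.001 0 0 0.014; 0 0.0015 0 0 0.014; 0 0.002 0 0 0.014; 0 0.002 0 0 0.014"
}}

```text
time: 11.33
position: [0.6386, 0.0713, 0.0489]
tool_rot: [0.057, 0.998, -0.001, 0.0]
ft_force: [-1.4, -6.4, 2.8]
grip_width: 0.0139
grip_force: 3.3
```

{"name": "servo_tool", "arguments": {
  "moves": "0 0.0005 0 0 0.014; 0 0.001 0 0 0.014; 0 0.0015 0 0 0.014; 0 0.002 0 0 0.014; 0 0.002 0 0 0.014"
}}

```text
time: 11.75
position: [0.639, 0.0733, 0.0489]
tool_rot: [0.057, 0.998, -0.001, 0.0]
ft_force: [-1.3, -7.2, 2.8]
grip_width: 0.0141
grip_force: 3.2
```

{"name": "servo_tool", "arguments": {
  "moves": "0 0.0005 0 0 0.014; 0 0.001 0 0 0.014; 0 0.0015 0 0 0.014; 0 0.002 0 0 0.014; 0 0.002 0 0 0.014"
}}

```text
time: 12.17
position: [0.6393, 0.0755, 0.0489]
tool_rot: [0.057, 0.998, -0.001, 0.0]
ft_force: [-0.7, -5.7, 1.9]
grip_width: 0.0138
grip_force: 2.9
```

{"name": "servo_tool", "arguments": {
  "moves": "0 0.0005 0 0 0.014; 0 0.001 0 0 0.014; 0 0.0015 0 0 0.014; 0 0.002 0 0 0.014; 0 0.002 0 0 0.014"
}}

```text
time: 12.58
position: [0.6396, 0.0778, 0.0489]
tool_rot: [0.057, 0.998, -0.001, 0.0]
ft_force: [-0.3, -4.4, 1.2]
grip_width: 0.0142
grip_force: 2.5
```

{"name": "servo_tool", "arguments": {
  "moves": "0 0.0005 0 0 0.014; 0 0.001 0 0 0.014; 0 0.0015 0 0 0.014; 0 0.002 0 0 0.014; 0 0.002 0 0 0.014"
}}

```text
time: 13.0
position: [0.6398, 0.0805, 0.0487]
tool_rot: [0.057, 0.998, -0.0, 0.0]
ft_force: [-0.5, -2.6, 1.0]
grip_width: 0.0142
grip_force: 2.1
```

{"name": "servo_tool", "arguments": {
  "moves": "0 0.0005 0 0 0.014; 0 0.001 0 0 0.014; 0 0.0015 0 0 0.014; 0 0.002 0 0 0.014; 0 0.0025 0 0 0.014; 0 0.003 0 0 0.014"
}}

```text
time: 13.5
position: [0.6396, 0.0841, 0.0483]
tool_rot: [0.057, 0.998, 0.0, -0.0]
ft_force: [0.5, -3.0, -0.2]
grip_width: 0.0142
grip_force: 1.3
```

{"name": "servo_tool", "arguments": {
  "moves": "0 0.0005 0 0 0.014; 0 0.001 0 0 0.014; 0 0.0015 0 0 0.014; 0 0.002 0 0 0.014; 0 0.002 0 0 0.014"
}}

```text
time: 13.92
position: [0.6398, 0.0864, 0.0485]
tool_rot: [0.057, 0.998, 0.0, -0.0]
ft_force: [0.7, -0.2, -0.3]
grip_width: 0.0137
grip_force: 0.0
```

{"name": "servo_tool", "arguments": {
  "moves": "0 0.0005 0 0 0.014; 0 0.001 0 0 0.014; 0 0.0015 0 0 0.014; 0 0.002 0 0 0.014; 0 0.002 0 0 0.014"
}}

```text
time: 14.33
position: [0.6402, 0.0879, 0.0486]
tool_rot: [0.057, 0.998, 0.0, 0.0]
ft_force: [-0.1, -0.2, -0.3]
grip_width: 0.0139
grip_force: 0.1
```

{"name": "servo_tool", "arguments": {
  "moves": "0 0.0005 0 0 0.014; 0 0.001 0 0 0.014; 0 0.0015 0 0 0.014; 0 0.002 0 0 0.014; 0 0.002 0 0 0.014"
}}

```text
time: 14.75
position: [0.6406, 0.09, 0.0486]
tool_rot: [0.057, 0.998, 0.0, 0.0]
ft_force: [0.2, 0.5, -0.1]
grip_width: 0.014
grip_force: 0.0
```

{"name": "servo_tool", "arguments": {
  "moves": "0 0.0005 0 0 0.014; 0 0.001 0 0 0.014; 0 0.0015 0 0 0.014; 0 0.002 0 0 0.014; 0 0.002 0 0 0.014"
}}

```text
time: 15.17
position: [0.6405, 0.0914, 0.0485]
tool_rot: [0.057, 0.998, -0.0, -0.0]
ft_force: [0.1, -1.9, 0.9]
grip_width: 0.0143
grip_force: 1.1
```

{"name": "servo_tool", "arguments": {
  "moves": "0 0.0003 0 0 0.014; 0 0.0006 0 0 0.014; 0 0.001 0 0 0.014; 0 0.001 0 0 0.014"
}}

```text
time: 15.5
position: [0.6407, 0.0918, 0.0487]
tool_rot: [0.057, 0.998, -0.001, -0.0]
ft_force: [-2.2, -4.7, 1.6]
grip_width: 0.014
grip_force: 2.6
```

Contact with the stop: the force rises and the trolley no longer advances. One last slight nudge, then back off, open and lift.

{"name": "servo_tool", "arguments": {
  "moves": "0 0.0004 0 0 0.014; 0 0.0006 0 0 0.014; 0 0.0006 0 0 0.014; 0 0 0 0 0.014; 0 -0.001 0 0 0.014; 0 -0.001 0 0 0.02; 0 -0.001 0 0 0.03; 0 -0.001 0 0 0.03; 0 -0.001 0 0 0.03"
}}

```text
time: 16.25
position: [0.6409, 0.0923, 0.0485]
tool_rot: [0.057, 0.998, 0.0, 0.0]
ft_force: [-0.0, -0.5, 0.1]
grip_width: 0.0281
grip_force: 0.0
```

{"name": "servo_tool", "arguments": {
  "moves": "0 0 -0.005 0 0.03; 0 0 -0.015 0 0.03; 0 0 -0.03 0 0.03; 0 0 -0.05 0 0.03; 0 0 -0.075 0 0.03; 0 0 -0.10 0 0.03; -0.03 0 -0.12 0 0.03; -0.06 0 -0.14 0 0.03; -0.06 0 -0.14 0 0.03; -0.06 0 -0.14 0 0.03"
}}

```text
time: 17.08
position: [0.7027, 0.0846, 0.1914]
tool_rot: [0.057, 0.998, 0.0, 0.003]
ft_force: [0.5, 0.7, -1.3]
grip_width: 0.03
grip_force: 0.0
```

```bash
python3 -c "
from h import *
arc(0,0,0);cams.camera('wrist');o,R,y=pose()
m=cams.camera_model('wrist');im=cams.camera('wrist')
u=proj(m,[*w(.09,.09),.033]).astype(int);print(u)
a=max(u[1]-75,0);b=max(u[0]-100,0)
cv2.imwrite('pics/w5.png',cv2.resize(im[a:a+150,b:b+200],None,fx=4,fy=4,interpolation=cv2.INTER_CUBIC));print(a,b)
print([(proj(m,[*w(.09,y),z])-[b,a])*4 for y,z in ((.083,.076),(.113,.04),(.113,.02))])"
```

```text
17.0833 [152.08295103  83.0455094 ] 0.19144736552027547 89.88569165156623 [ 0.49720117  0.69142829 -1.28978006] 0.02999527135258501 0.0
[292 135]
60 192
[array([370.55843105, 307.8021107 ]), array([504.90179776, 302.89184133]), array([496.82968513, 300.69665279])]
```

View pics/w5.png

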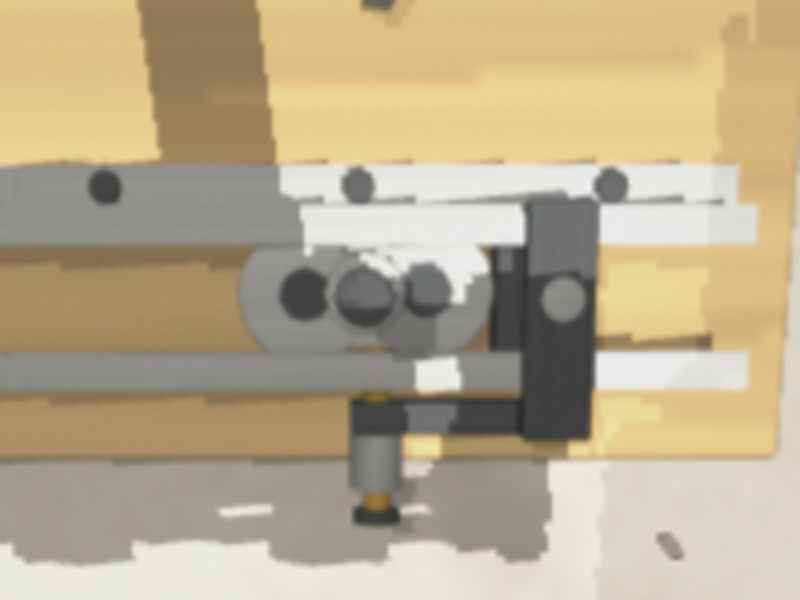

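The picture shows the trolley's front roller against the dark stop face at (491,300). The brass plunger is behind the front roller at (375,348), the arm is clear and the bystanders were untouched.

```bash
python3 -c "
from rig import job
print(job.hand_in())"
```

```text
the job is handed in; nothing more can be done
None
```

The trolley is round the bend and resting against the end stop with the catch behind its front roller (checked in a final close-up); the arm is clear and the job is handed in, but no verdict came back.

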